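# Feel along a curved glaze test strip

### The job

Feel the glaze test strip for roughness: with the fingertips shut together, touch down on the white patch, press lightly so that the sprung strip sinks by a few millimetres, well short of its stop, and run along the curve over every colour in turn (white, yellow, orange, red, green, blue, black) without lifting off. Stop on the middle of the black patch and finish there, still pressing lightly: the program ends while holding this touch. Grasp or lift nothing, and leave the things standing around undisturbed.

Things in the scene. Friction and masses are not known exactly. Their poses are not given: they have to be found in the camera images.
- patch_1 (a point): white glazed patch, number 1 of 7 along the curved strip, 42 mm wide across the path and about 34 mm long along it. This point: middle of its upper face (it sinks with the strip). Axes are those of the stand, z up.
- patch_2 (a point): yellow glazed patch, number 2 of 7 along the curved strip, 42 mm wide across the path and about 34 mm long along it. This point: middle of its upper face (it sinks with the strip). Axes are those of the stand, z up.
- patch_3 (a point): orange glazed patch, number 3 of 7 along the curved strip, 42 mm wide across the path and about 34 mm long along it. This point: middle of its upper face (it sinks with the strip). Axes are those of the stand, z up.
- patch_4 (a point): red glazed patch, number 4 of 7, at the strip's middle, like the others. This point: middle of its upper face. The seven patches join edge to edge into one level strip, an arc of 160 mm radius (203 mm along it from the middle of white to the middle of black), 60 mm above the table at rest. The touch is located at the point midway between the finger pads (TCP), so keep the fingers shut and upright.
- patch_5 (a point): green glazed patch, number 5 of 7 along the curved strip, 42 mm wide across the path and about 34 mm long along it. This point: middle of its upper face (it sinks with the strip). Axes are those of the stand, z up.
- patch_6 (a point): blue glazed patch, number 6 of 7 along the curved strip, 42 mm wide across the path and about 34 mm long along it. This point: middle of its upper face (it sinks with the strip). Axes are those of the stand, z up.
- patch_7 (a point): black glazed patch, number 7 of 7 along the curved strip, 42 mm wide across the path and about 34 mm long along it. This point: middle of its upper face (it sinks with the strip). Axes are those of the stand, z up.
- carrier (a joint): how far the whole strip is sunk on its springs, m: 0 at rest, 0.016 at the bottom stop. It stays level and sinks straight down whichever patch is pressed. It starts to sink at about 1 N and then needs 0.6 N more per mm (about 4 N at 5 mm). Light touch: 1 to 12 mm. The strip's slices carrier_c0 to carrier_c20 lie in order from white to black, three to a patch.
- pinch_cup: terracotta open cup, 40 mm across and 40 tall, standing on the wooden base inside the curve; a loose bystander; origin at the centre of its underside
- kiln_prop: white ceramic post, 32 mm across and 50 tall, standing on the wooden base inside the curve; a loose bystander; origin at the centre of its underside
- oxide_jar: blue jar with a pale label and a white cap, 64 mm across and 85 tall; a loose bystander; origin at the centre of its underside
- drip_bottle: clear bottle, 44 mm across and 120 tall; a loose bystander; origin at the centre of its underside
- brush: brush, 200 mm long, lying; a loose bystander; origin at the middle of its length
- mix_tub: open white plastic tub, 110 mm across and 80 tall; a loose bystander; origin at the centre of its underside
- test_tile: green glazed tile, 50 x 80 x 8 mm, lying; a loose bystander; origin at the centre of its underside
- stand: fixed wooden base under the strip, 160 x 260 x 15 mm, at any yaw; origin: centre of its underside; the curve bulges to its +x edge (centre of the curve at x = -120 mm), y runs from the white end to the black end

How it is judged (in metres and radians):
On the way, in this order (a step that is already met when the one before it is completed fails the run):
1. the shut fingertips press lightly on the white patch, the strip sunk 1 to 12 mm (horizontal distance between the grasp point and patch_1 below 0.016 m and (contact force between the fingers and carrier_c0 above 0.2 N or contact force between the fingers and carrier_c1 above 0.2 N or contact force between the fingers and carrier_c2 above 0.2 N) and value of joint carrier between 0.001 and 0.012 m), for 0.05 s.
2. the shut fingertips press lightly on the yellow patch, the strip sunk 1 to 12 mm (horizontal distance between the grasp point and patch_2 below 0.016 m and (contact force between the fingers and carrier_c3 above 0.2 N or contact force between the fingers and carrier_c4 above 0.2 N or contact force between the fingers and carrier_c5 above 0.2 N) and value of joint carrier between 0.001 and 0.012 m), for 0.05 s.
3. the shut fingertips press lightly on the orange patch, the strip sunk 1 to 12 mm (horizontal distance between the grasp point and patch_3 below 0.016 m and (contact force between the fingers and carrier_c6 above 0.2 N or contact force between the fingers and carrier_c7 above 0.2 N or contact force between the fingers and carrier_c8 above 0.2 N) and value of joint carrier between 0.001 and 0.012 m), for 0.05 s.
4. the shut fingertips press lightly on the red patch, the strip sunk 1 to 12 mm (horizontal distance between the grasp point and patch_4 below 0.016 m and (contact force between the fingers and carrier_c9 above 0.2 N or contact force between the fingers and carrier_c10 above 0.2 N or contact force between the fingers and carrier_c11 above 0.2 N) and value of joint carrier between 0.001 and 0.012 m), for 0.05 s.
5. the shut fingertips press lightly on the green patch, the strip sunk 1 to 12 mm (horizontal distance between the grasp point and patch_5 below 0.016 m and (contact force between the fingers and carrier_c12 above 0.2 N or contact force between the fingers and carrier_c13 above 0.2 N or contact force between the fingers and carrier_c14 above 0.2 N) and value of joint carrier between 0.001 and 0.012 m), for 0.05 s.
6. the shut fingertips press lightly on the blue patch, the strip sunk 1 to 12 mm (horizontal distance between the grasp point and patch_6 below 0.016 m and (contact force between the fingers and carrier_c15 above 0.2 N or contact force between the fingers and carrier_c16 above 0.2 N or contact force between the fingers and carrier_c17 above 0.2 N) and value of joint carrier between 0.001 and 0.012 m), for 0.05 s.
7. the shut fingertips press lightly on the black patch, the strip sunk 1 to 12 mm (horizontal distance between the grasp point and patch_7 below 0.016 m and (contact force between the fingers and carrier_c18 above 0.2 N or contact force between the fingers and carrier_c19 above 0.2 N or contact force between the fingers and carrier_c20 above 0.2 N) and value of joint carrier between 0.001 and 0.012 m), for 0.05 s.
At the end, for the whole second after the job is handed in: The shut fingertips rest still on the black patch, within 16 mm of its middle, pressing it with more than 0.8 N, the strip sunk between 1 and 12 mm, and every bystander within 15 mm of where it started (all of step 7 and (contact force between the fingers and carrier_c18 above 0.8 N or contact force between the fingers and carrier_c19 above 0.8 N or contact force between the fingers and carrier_c20 above 0.8 N) and velocity of joint carrier between -0.01 and 0.01 m/s and distance of each of pinch_cup, kiln_prop, oxide_jar, drip_bottle, brush, mix_tub, test_tile from where it was at the start of the episode below 0.015 m); the arm keeps its last pose, push and grip.
It fails at once if the strip is pressed hard (sunk more than 13 mm) (value of joint carrier above 0.013 m).
It fails at once if the fingertips leave the strip or touch down again on any patch but the white one (fingertips within about 10 mm above one of the others while the strip is not pressed) (value of joint carrier below 0.0003 m and z of the grasp point in the frame of patch_1 below 0.029 m and (horizontal distance between the grasp point and patch_2 below 0.016 m or horizontal distance between the grasp point and patch_3 below 0.016 m or horizontal distance between the grasp point and patch_4 below 0.016 m or horizontal distance between the grasp point and patch_5 below 0.016 m or horizontal distance between the grasp point and patch_6 below 0.016 m or horizontal distance between the grasp point and patch_7 below 0.016 m)).
It fails at once if the fingers reach down past the strip's sides, as to pinch it (z of the grasp point in the frame of patch_1 below 0.006 m and (horizontal distance between the grasp point and patch_1 below 0.035 m or horizontal distance between the grasp point and patch_2 below 0.035 m or horizontal distance between the grasp point and patch_3 below 0.035 m or horizontal distance between the grasp point and patch_4 below 0.035 m or horizontal distance between the grasp point and patch_5 below 0.035 m or horizontal distance between the grasp point and patch_6 below 0.035 m or horizontal distance between the grasp point and patch_7 below 0.035 m)).
It fails at once if a bystander is lifted, carried or pushed more than 15 mm (distance of any of pinch_cup, kiln_prop, oxide_jar, drip_bottle, brush, mix_tub, test_tile from where it was at the start of the episode above 0.015 m).
It also fails if it takes over 45 s, if anything falls off the work surface, if the arm or the gripper's body presses on something with over 40 N, if the wrist force passes 120 N, or if a joint passes its speed limit or range.

### The arm

A 6-joint arm with a two-finger parallel gripper is mounted at the origin on the work surface. World frame = base frame: x ahead of the robot, y to its left, z up, the work surface at z = 0. Lengths are in mm, angles in rad, forces in N, time in s.
With the tool pointing down it reaches from about 300 to 775 mm from the base axis. Payload 14.6 kg.
Tool frame: the origin (TCP) lies between the finger pads, 19 mm behind the fingertips; this is the grasp point; z points along the fingers, y is the line along which they close (so a half turn about z gives the same grasp; the last joint's range is limited). The gripper opens to 85 mm and grips with 20 to 120 N. Pads are 22 mm wide; open, the fingers measure 114 mm over their backs; the gripper's body (76 mm by 85 mm) begins 54 mm behind the grasp point. The pads swing forward as they close: fully open they stand 13 mm farther back than shut.
Start: joints at [1.129, 0.3, 1.521, -0, 1.321, -0.067], TCP at [201.344, 511.811, 249.981] pointing down, gripper open.
Joint ranges: [-3.03, 3.03], [-0.79, 2.21], [0.23, 2.52], [-1.04, 4.18], [0, 3.07], [-2.55, 2.55]. Speed limits (rad/s): [2.22, 2.22, 2.57, 3.14, 3.14, 3.14].

### API

Orientations are given as a unit quaternion [x, y, z, w].
In Python, from workcell import manip, vision gives the robot as it stands.
- The arm moves only by the tool carry_out, never from a script. Its argument "targets" is text: rows parted by semicolons, each of 6 numbers parted by spaces: the shift along the world's x, y, z each as a share of 0.3 m, from -1 to 1, then the turn, a rotation vector about the world's x, y, z each as a share of 0.5 rad, from -1 to 1. A call has 1 to 12 rows; each row shifts and turns the commanded pose from where the row before left it; what a row does not reach is not made up. A row lasts 1/8 s, in which the tool goes at most 62.5 mm and 10.7 degrees, less where a joint would pass 70% of its speed; a pose out of reach is approached as far as the arm can. A call with a number of a shift or a turn outside -1 to 1 is refused whole. A call with a gripper value outside its range is refused whole. "gripper" is the opening, from 0 (shut) to 1 (fully open), set as the call begins (left out, the last holds). The fingers move at their own pace and stop on an object; "squeeze" is the grip in N (left out, the last holds). Time passes only in rows, so rows that do not move let the fingers close. It gives the time, the measured TCP pose, the force, the opening and the grip force at its end, in the units of the state.
- manip.get_state(): the state, without advancing time (a new reading comes with each control period).
- vision.read_camera(name): name is "scene" or "top" or "wrist"; returns a dict with "color" (400x640x3 uint8, red, green, blue), "z_map" (400x640 float32, mm along the optical axis (not along the pixel's ray), 0 where there is no reading), "intrinsics" (3x3 intrinsics, pixels), "world_to_cam" (4x4, takes a point from world to camera coordinates); the wrist camera has in their place "T_tool_cam" (4x4, takes a point from camera to tool coordinates, whose origin is the TCP and whose axes are the flange's). Camera axes: x right, y up, looking along -z (the intrinsics and any distortion apply to the point x, -y, -z); pixel columns grow to the right and rows downward; lengths in mm; the calibration is good to about 2 mm. The wrist camera is an equidistant fisheye: a pixel r from the principal point sees the ray r / f radians off the axis. A picture is of the moment at which its call begins: read the wrist's pose just before it.
- manip.sign_off(): hands the job in; it is judged then, once.
The state is a dict: "time_s": time; "qpos": joint angles; "qvel": joint speeds; "joint_torque": joint torques, N m; "tcp_pos": TCP position; "orientation": TCP orientation; "ft_force": force on the tool from outside, world axes, zero at the start; "torque": the same for the moment, N m; "finger_gap": finger opening in mm; "grasp_force": force on a finger pad.
Only numpy, scipy, OpenCV 4.12 (cv2) and the standard library are available. Lean on these libraries where they do the work, as an engineer would, in place of code of your own. Each camera call takes 0.05 s, during which the arm holds its last target. There are 200 camera calls.

## Working session

There is one attempt and no reset: what is moved stays moved. The work goes in short steps, Python scripts to look and compute and a tool call to move; the robot and the scene stay as the last step left them, time stands still between calls to the robot, and variables do not carry over. Pictures are saved under pics/ and viewed, at most 10 in all, crops included, and the job is handed in when it is done.

Besides the shell and the picture viewer there is one more tool, called in YAML: its name, and indented under it one key for each argument. carry_out: Moves the arm, as the interface text tells. Shift numbers are shares of 0.3 m and turn numbers shares of 0.5 rad, none past 1 either way. Its arguments: {"type":"object","properties":{"targets":{"type":"string"},"gripper":{"type":"number"},"squeeze":{"type":"number"}},"required":["targets"]}

```bash
mkdir -p pics
python3 - <<'E'
from workcell import manip, vision
import cv2,numpy as np
for n in("top","scene"):
    d=vision.read_camera(n);cv2.imwrite(f"pics/{n}0.png",d["color"][:,:,::-1]);np.savez(f"{n}0.npz",**d)
    print(n,d["intrinsics"],d["world_to_cam"],d.keys())
print(manip.get_state())
E
```

```text
top [[456.43817448   0.         315.17215652]
 [  0.         456.43817448 206.84428804]
 [  0.           0.           1.        ]] [[ 2.32485590e-02 -9.99684398e-01  9.51891160e-03  5.22057675e-01]
 [ 9.97933638e-01  2.37762266e-02  5.96920924e-02 -5.45400800e+02]
 [-5.98995773e-02  8.11148695e-03  9.98171450e-01 -1.25006893e+03]
 [ 0.00000000e+00  0.00000000e+00  0.00000000e+00  1.00000000e+00]] dict_keys(['color', 'z_map', 'intrinsics', 'world_to_cam'])
scene [[388.02558199   0.         317.51741451]
 [  0.         388.02558199 198.68512124]
 [  0.           0.           1.        ]] [[ 9.14411845e-03  9.99944384e-01  5.25490446e-03 -3.39687188e+01]
 [-6.67396338e-01  2.18954825e-03  7.44699493e-01  3.14485286e+02]
 [ 7.44646570e-01 -1.03167244e-02  6.67379241e-01 -1.40436302e+03]
 [ 0.00000000e+00  0.00000000e+00  0.00000000e+00  1.00000000e+00]] dict_keys(['color', 'z_map', 'intrinsics', 'world_to_cam'])
{'time_s': 0.1, 'qpos': array([ 1.12938118e+00,  3.00443353e-01,  1.52154234e+00, -1.38074425e-05,
        1.32067424e+00, -6.66266996e-02]), 'qvel': array([ 1.02522819e-03, -2.48813369e-03, -9.03898034e-04,  1.79130579e-03,
       -7.02478427e-05,  1.16484424e-04]), 'joint_torque': array([ 2.46113021e-03, -5.44370234e+01, -3.62372768e+01,  3.05035144e-05,
        2.86283816e-03, -7.25569237e-06]), 'tcp_pos': array([201.27852214, 511.64003051, 249.45290476]), 'orientation': array([ 1.86297667e-01,  9.82493203e-01, -5.18195090e-04, -1.27628984e-04]), 'ft_force': array([ 0.94935522,  0.53396391, -0.24989208]), 'torque': array([-0.04230904,  0.03811541, -0.01289228]), 'grasp_force': 0.0, 'finger_gap': 85.45582231019608}
```

View pics/top0.png

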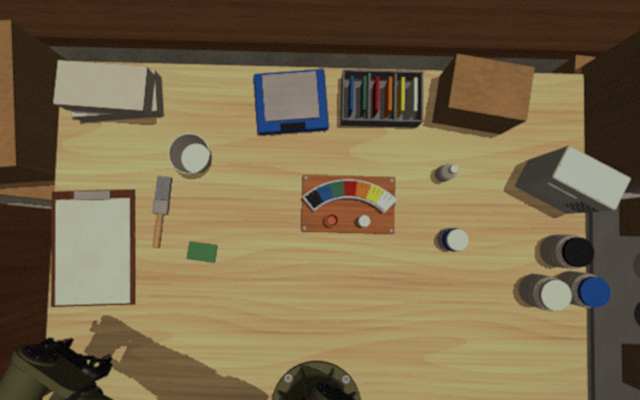

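View pics/scene0.png

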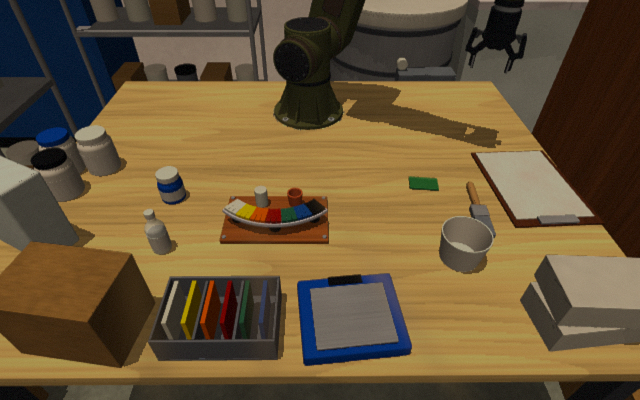

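The top view shows the strip at columns 303–396 and rows 180–210. White is at the right (y<0) and black at the left, and the cup (331,221) and post (364,221) stand inside the curve. I'll fit the arc using depth and colour.

```bash
cat > h.py <<'E'
import numpy as np,cv2
from scipy.optimize import least_squares
def cloud(d):
    K=d["intrinsics"];z=d["z_map"];v,u=np.mgrid[:400,:640]
    X=np.stack([(u-K[0,2])/K[0,0]*z,-(v-K[1,2])/K[1,1]*z,-z],-1)
    M=d["world_to_cam"];W=(X-M[:3,3])@M[:3,:3]
    W[z==0]=np.nan;return W
def hue(c): return cv2.cvtColor(np.ascontiguousarray(c),cv2.COLOR_RGB2HSV)
# stand axes: +x = (cos a, sin a); patch i at C+160*(cos,sin)(a+(i-4)*.2115)
def patches(p):
    t=p[2]+(np.arange(7)-3)*203/6/160
    return np.c_[p[0]+160*np.cos(t),p[1]+160*np.sin(t)]
E
python3 - <<'E'
from h import *
for n in("top","scene"):
    d=np.load(n+"0.npz");W=cloud(d);H=hue(d["color"]);c=d["color"].astype(int)
    with np.errstate(invalid='ignore'):
        reg=(W[...,0]>400)&(W[...,0]<720)&(abs(W[...,1])<180)
        m=reg&(W[...,2]>45)&(W[...,2]<75)
    print(n,m.sum(),np.nanmedian(W[m],0), "table z",np.nanmedian(W[reg][:,2]))
    # colour classes
    S=H[...,1];h=H[...,0].astype(int);V=H[...,2]
    cl={"yel":(S>120)&(h>=22)&(h<34)&(V>120),"org":(S>150)&(h>=9)&(h<20)&(V>150),"red":(S>150)&((h<5)|(h>172)),"grn":(S>60)&(h>45)&(h<85),"blu":(S>80)&(h>95)&(h<125),"wht":(S<60)&(V>150),"blk":(V<50)}
    for k,q in cl.items():
        q=q&m
        print(k,q.sum(),W[q].mean(0).round(1),W[q].std(0).round(1))
    P=W[m]
    r=least_squares(lambda p:np.hypot(P[:,0]-p[0],P[:,1]-p[1])-160,[P[:,0].mean()-150,0],loss="soft_l1",f_scale=10)
    print(r.x,np.abs(r.fun).mean())
    # wooden base top
    crop=cv2.resize(d["color"][150:260,200:420],None,fx=3.5,fy=3.5,interpolation=cv2.INTER_CUBIC);cv2.imwrite(f"pics/{n}c.png",crop[:,:,::-1])
E
```

```text
top 1783 [579.88012839 -75.76932641  57.4742766 ] table z -0.10878064130354219
yel 179 [ 582.2 -142.7   57.9] [11.1 10.   2.5]
org 181 [ 587.1 -105.8   57.6] [22.  21.6  2.9]
red 147 [596.4 -77.7  58.1] [10.2  8.9  2.4]
grn 159 [593.1 -43.7  58.1] [10.7  9.1  2.7]
blu 192 [581.9 -10.9  57.9] [11.2 10.3  2.6]
wht 304 [ 553.1 -133.7   57.9] [35.8 47.4  5.2]
blk 143 [564.9  17.6  58.1] [9.7 9.1 2.6]
[434.12917275 -70.66127435] 18.779987074196775
scene 2030 [587.00318638 -70.59323997  61.07178453] table z 2.7874931262690192
yel 175 [ 582.5 -142.9   61.8] [12.1 10.2  1.2]
org 178 [ 584.8 -103.3   61.6] [27.1 24.3  1.8]
red 182 [600.3 -75.4  61.6] [12.4  9.5  1.7]
grn 186 [596.1 -41.6  61.4] [12.4  9.6  1.7]
blu 201 [585.3  -8.3  61.6] [12.5 10.6  1.8]
wht 82 [ 570.6 -141.    60. ] [32.4 39.   4.9]
blk 213 [576.6  11.3  61.1] [18.9 22.8  2.4]
[441.85525491 -69.23423621] 21.884697296013616
```

carry_out:
  targets: "0.1 -0.16 0 0 0 0;0.1 -0.16 0 0 0 0;0.1 -0.16 0 0 0 0;0.1 -0.16 0 0 0 0;0.1 -0.16 0 0 0 0;0.1 -0.16 0 0 0 0;0.1 -0.16 0 0 0 0;0.1 -0.16 0 0 0 0;0.1 -0.16 0 0 0 0;0.1 -0.16 0 0 0 0;0.1 -0.16 0 0 0 0;0 0 0 0 0 0"
  gripper: 0
  squeeze: 30

```text
time_s: 1.6
tcp_pos: [532.2, -18.9, 249.1]
orientation: [0.188, 0.982, -0.0, -0.001]
ft_force: [0.3, 0.5, 0.3]
finger_gap: -0.3
grasp_force: 0.0
```

Run:
```python
from workcell import manip, vision
import cv2,numpy as np
s=manip.get_state();d=vision.read_camera("wrist");cv2.imwrite("pics/w0.png",d["color"][:,:,::-1])
np.savez("w0.npz",pos=s["tcp_pos"],q=s["orientation"],**d)
print(d["intrinsics"],d["T_tool_cam"],s["tcp_pos"],s["ft_force"])
```

```text
[[309.70691629   0.         320.95850312]
 [  0.         309.70691629 200.02454459]
 [  0.           0.           1.        ]] [[ 8.41401279e-04  9.65597987e-01  2.60038110e-01  6.64208202e+01]
 [ 9.99999488e-01 -9.58533059e-04  3.23632349e-04  1.92679275e-01]
 [ 5.61753870e-04  2.60037705e-01 -9.65598300e-01 -1.23782959e+02]
 [ 0.00000000e+00  0.00000000e+00  0.00000000e+00  1.00000000e+00]] [532.16826769 -18.94511894 249.09001688] [0.25871695 0.52733552 0.28114653]
```

View pics/w0.png

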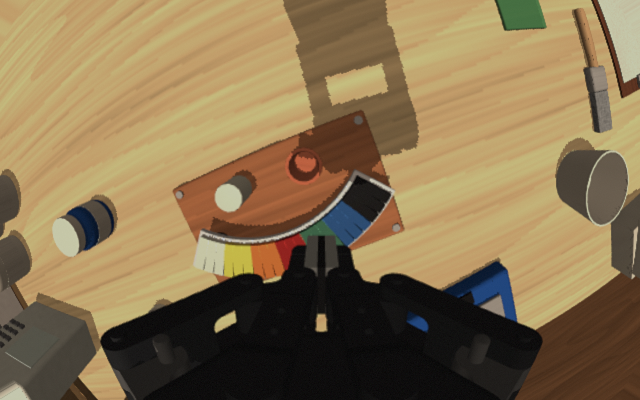

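carry_out:
  targets: "0 -0.16 0 0 0 0;0 -0.16 0 0 0 0;0 -0.1 0 0 0 0;0 0 0 0 0 0"

```text
time_s: 2.15
tcp_pos: [530.9, -142.6, 249.8]
orientation: [0.187, 0.982, 0.0, -0.0]
ft_force: [0.7, 0.2, -0.3]
finger_gap: -0.1
grasp_force: 0.0
```

Run:
```python
from workcell import manip, vision
import cv2,numpy as np
s=manip.get_state();d=vision.read_camera("wrist");cv2.imwrite("pics/w1.png",d["color"][:,:,::-1])
np.savez("w1.npz",pos=s["tcp_pos"],q=s["orientation"],**d)
print(s["tcp_pos"],s["ft_force"])
```

```text
[ 530.94275973 -142.56406385  249.81805611] [ 0.72380843  0.24969636 -0.28438942]
```

View pics/w1.png

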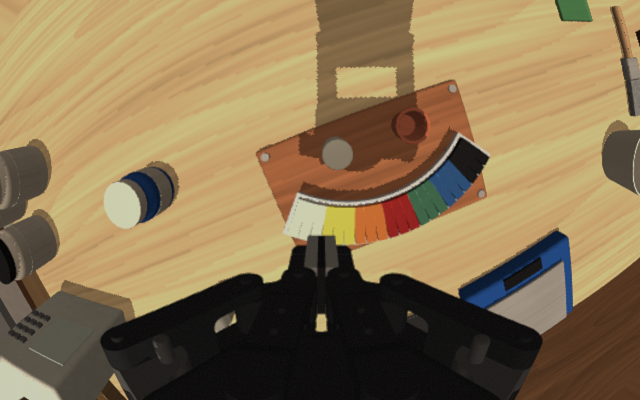

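w1 shows the whole strip clear of the gripper, from white (303,213) through red (401,212) to black (468,160). I'll fit the stand pose from the colour blobs in each view.

```bash
cat >> h.py <<'E'
from scipy.spatial.transform import Rotation as R
def wcloud(d):
    K=d["intrinsics"];z=d["z_map"];v,u=np.mgrid[:400,:640]
    a=(u-K[0,2])/K[0,0];b=(v-K[1,2])/K[1,1];t=np.hypot(a,b)+1e-9
    D=np.stack([a/t*np.sin(t),-b/t*np.sin(t),-np.cos(t)],-1)
    T=np.eye(4);T[:3,:3]=R.from_quat(d["q"]).as_matrix();T[:3,3]=d["pos"];T=T@d["T_tool_cam"]
    D=D@T[:3,:3].T;o=T[:3,3]
    zz=z/np.cos(t);W=o+D*zz[...,None];W[z==0]=np.nan
    return W,o,D
def masks(c):
    H=hue(c);h=H[...,0].astype(int);S=H[...,1];V=H[...,2]
    return {2:(S>120)&(h>=22)&(h<34)&(V>110),3:(S>150)&(h>=8)&(h<20)&(V>130),4:(S>150)&((h<6)|(h>172)),5:(S>60)&(h>45)&(h<88),6:(S>80)&(h>95)&(h<125),7:(V<55),1:(S<70)&(V>130)}
E
python3 - <<'E'
from h import *
p0=np.array([438,-70,0.0])
out={}
for n in("top0","scene0","w1","w0"):
    d=dict(np.load(n+".npz"));
    if n[0]=="w": W,o,D=wcloud(d)
    else:
        W=cloud(d);M=d["world_to_cam"];o=-M[:3,:3].T@M[:3,3];D=W-o
    Z=o+D*((60-o[2])/D[...,2])[...,None]   # ray at z=60
    pts=[];ids=[]
    for k,m in masks(d["color"]).items():
        rad=np.hypot(Z[...,0]-p0[0],Z[...,1]-p0[1])
        with np.errstate(invalid='ignore'): m=m&(abs(rad-160)<32)&(W[...,2]>46)&(W[...,2]<75)&(abs(np.arctan2(Z[...,1]-p0[1],Z[...,0]-p0[0]))<.85)
        nc,L,st,ce=cv2.connectedComponentsWithStats(m.astype(np.uint8))
        if nc<2: continue
        j=1+st[1:,4].argmax();q=L==j
        print(n,k,st[j,4],ce[j].round(),"depth",np.nanmedian(W[q],0).round(1),"z60",Z[q].mean(0).round(1))
        if k in(2,3,4,5,6,7): pts.append(Z[q].mean(0)[:2]);ids.append(k-1)
    pts=np.array(pts)
    r=least_squares(lambda p:(patches(p)[ids]-pts).ravel(),p0)
    print("FIT",r.x.round(3),"res",np.abs(r.fun).max().round(1));print(patches(r.x).round(1).tolist())
E
```

```text
top0 2 179 [374. 194.] depth [ 581.7 -141.9   57.9] z60 [ 582.  -142.4   60. ]
top0 3 176 [362. 189.] depth [ 593.9 -111.1   57.9] z60 [ 592.9 -110.4   60. ]
top0 4 150 [350. 188.] depth [596.2 -78.5  58.1] z60 [596.1 -77.6  60. ]
top0 5 161 [337. 189.] depth [592.6 -43.8  58.3] z60 [592.8 -43.4  60. ]
top0 6 192 [325. 193.] depth [581.8 -11.6  58. ] z60 [581.7 -10.8  60. ]
top0 7 151 [314. 198.] depth [565.8  17.3  58.2] z60 [565.   17.4  60. ]
top0 1 299 [380. 200.] depth [ 565.9 -170.9   56.2] z60 [ 564.5 -161.    60. ]
FIT [ 4.36192e+02 -7.72400e+01  2.00000e-03] res 0.6
[[565.2, -171.9], [582.2, -142.7], [592.7, -110.6], [596.2, -77.0], [592.6, -43.4], [582.0, -11.3], [564.9, 17.8]]
scene0 2 183 [246. 211.] depth [ 584.8 -143.1   61.8] z60 [ 581.5 -143.7   60. ]
scene0 3 177 [259. 214.] depth [ 592.7 -110.    62. ] z60 [ 590.9 -110.6   60. ]
scene0 4 189 [274. 216.] depth [601.  -75.9  61.7] z60 [598.4 -75.8  60. ]
scene0 5 187 [288. 215.] depth [596.9 -41.5  61.7] z60 [594.6 -41.6  60. ]
scene0 6 201 [302. 211.] depth [586.2  -8.7  61.9] z60 [583.5  -8.3  60. ]
scene0 7 234 [31
[... 980 characters left out ...]
], [563.3, 18.3]]
w0 2 816 [237. 260.] depth [ 579.4 -141.    59.9] z60 [ 579.2 -141.3   60. ]
w0 3 899 [266. 260.] depth [ 591.8 -109.1   60. ] z60 [ 591.7 -109.1   60. ]
w0 4 464 [288. 247.] depth [583.7 -81.7  60. ] z60 [585.3 -79.6  60. ]
w0 5 395 [319. 232.] depth [579.  -39.   59.9] z60 [580.7 -40.2  60. ]
w0 6 1164 [346. 222.] depth [581.2 -10.2  59.9] z60 [581.2 -10.   60. ]
w0 7 1200 [366. 198.] depth [563.9  18.8  59.9] z60 [563.9  19.2  60. ]
w0 1 1480 [239. 243.] depth [ 563.6 -162.4   59.2] z60 [ 561.5 -133.3   60. ]
FIT [ 4.3130e+02 -7.4971e+01 -7.0000e-03] res 7.3
[[559.5, -170.7], [576.8, -141.6], [587.5, -109.6], [591.3, -76.1], [588.0, -42.5], [577.6, -10.3], [560.8, 19.0]]
```

carry_out:
  targets: "0.11 -0.1 0 0 0 0;0 0 -0.15 0 0 0;0 0 -0.15 0 0 0;0 0 -0.15 0 0 0;0 0 -0.06 0 0 0;0 0 0 0 0 0;0 0 0 0 0 0"

```text
time_s: 3.08
tcp_pos: [565.2, -172.1, 98.9]
orientation: [0.186, 0.983, -0.0, 0.001]
ft_force: [-0.4, -0.2, 0.2]
finger_gap: 0.6
grasp_force: 0.0
```

Run:
```python
from workcell import manip
s=manip.get_state();print(s["tcp_pos"],s["ft_force"],s["orientation"])
```

```text
[ 565.23313423 -172.10883479   98.93995831] [-0.40225264 -0.24341966  0.22320169] [ 1.86082412e-01  9.82533166e-01 -2.27605611e-04  1.36453326e-03]
```

carry_out:
  targets: "0 0 -0.02 0 0 0;0 0 -0.02 0 0 0;0 0 -0.01 0 0 0;0 0 0 0 0 0;0 0 0 0 0 0"

```text
time_s: 3.7
tcp_pos: [564.4, -172.2, 82.1]
orientation: [0.186, 0.982, -0.0, 0.0]
ft_force: [0.3, 0.1, 0.1]
finger_gap: 0.3
grasp_force: 0.0
```

carry_out:
  targets: "0 0 -0.01 0 0 0;0 0 0 0 0 0;0 0 0 0 0 0"

```text
time_s: 4.08
tcp_pos: [564.3, -172.2, 79.0]
orientation: [0.186, 0.982, 0.0, -0.0]
ft_force: [-0.6, 0.4, -0.9]
finger_gap: -0.3
grasp_force: 0.0
```

carry_out:
  targets: "0 0 -0.01 0 0 0;0 0 0 0 0 0;0 0 0 0 0 0"

```text
time_s: 4.45
tcp_pos: [564.5, -172.2, 76.1]
orientation: [0.186, 0.982, -0.0, 0.0]
ft_force: [-0.3, 0.6, 3.4]
finger_gap: -0.4
grasp_force: 1.4
```

carry_out:
  targets: "0 0 -0.007 0 0 0;0 0 0 0 0 0;0 0 0 0 0 0"

```text
time_s: 4.82
tcp_pos: [564.4, -172.2, 74.0]
orientation: [0.186, 0.982, -0.0, 0.0]
ft_force: [-0.6, -1.4, 3.8]
finger_gap: -0.2
grasp_force: 2.0
```

Run:
```python
from workcell import manip,vision
import numpy as np
F=[];P=[]
for i in range(12):
    s=manip.get_state();F.append(s["ft_force"]);P.append(s["tcp_pos"]);vision.read_camera("top")
print(np.mean(F,0),np.std(F,0),np.mean(P,0),np.std(P,0))
```

```text
[ 1.0124156  -0.53418351  4.18290676] [0.91452312 0.47828968 0.30183303] [ 564.43944365 -172.22816165   73.96736689] [0.01557694 0.01030047 0.02114099]
```

Run:
```python
import numpy as np
c=np.array([435.5,-77]);t=np.linspace(-1,1,25)*203/320
P=c+160*np.c_[np.cos(t),np.sin(t)];cur=np.array([564.4,-172.2])
for p in P[1:]:
    s=np.round((p-cur)/300,3);cur=cur+s*300;print(s,cur.round(1))
```

```text
[0.016 0.024] [ 569.2 -165. ]
[0.015 0.024] [ 573.7 -157.8]
[0.013 0.025] [ 577.6 -150.3]
[0.013 0.025] [ 581.5 -142.8]
[0.011 0.026] [ 584.8 -135. ]
[0.009 0.027] [ 587.5 -126.9]
[0.008 0.027] [ 589.9 -118.8]
[0.007 0.027] [ 592.  -110.7]
[0.005 0.028] [ 593.5 -102.3]
[0.004 0.028] [594.7 -93.9]
[0.002 0.028] [595.3 -85.5]
[0.001 0.028] [595.6 -77.1]
[-0.001  0.029] [595.3 -68.4]
[-0.002  0.028] [594.7 -60. ]
[-0.004  0.028] [593.5 -51.6]
[-0.005  0.027] [592.  -43.5]
[-0.007  0.028] [589.9 -35.1]
[-0.008  0.027] [587.5 -27. ]
[-0.009  0.026] [584.8 -19.2]
[-0.011  0.026] [581.5 -11.4]
[-0.013  0.026] [577.6  -3.6]
[-0.013  0.024] [573.7   3.6]
[-0.015  0.024] [569.2  10.8]
[-0.016  0.023] [564.4  17.7]
```

carry_out:
  targets: "0.016 0.024 0 0 0 0;0.015 0.024 0 0 0 0;0.013 0.025 0 0 0 0;0.013 0.025 0 0 0 0;0 0 0 0 0 0"

```text
time_s: 6.05
tcp_pos: [581.9, -141.8, 73.9]
orientation: [0.186, 0.983, 0.0, 0.0]
ft_force: [1.0, 2.2, 4.1]
finger_gap: -0.1
grasp_force: 2.0
```

carry_out:
  targets: "0.011 0.026 0 0 0 0;0.009 0.027 0 0 0 0;0.008 0.027 0 0 0 0;0.007 0.027 0 0 0 0;0 0 0 0 0 0"

```text
time_s: 6.68
tcp_pos: [592.2, -109.7, 73.9]
orientation: [0.186, 0.983, 0.0, 0.0]
ft_force: [1.3, 2.1, 3.5]
finger_gap: 0.1
grasp_force: 2.0
```

Tracking is good and the height is steady.

carry_out:
  targets: "0.005 0.028 0 0 0 0;0.004 0.028 0 0 0 0;0.002 0.028 0 0 0 0;0.001 0.028 0 0 0 0;0 0 0 0 0 0"

```text
time_s: 7.3
tcp_pos: [595.6, -76.1, 73.9]
orientation: [0.186, 0.983, 0.0, -0.0]
ft_force: [0.3, 3.4, 5.6]
finger_gap: -0.2
grasp_force: 2.1
```

carry_out:
  targets: "-0.001 0.028 0 0 0 0;-0.002 0.028 0 0 0 0;-0.004 0.028 0 0 0 0;-0.005 0.027 0 0 0 0;0 0 0 0 0 0"

```text
time_s: 7.92
tcp_pos: [591.8, -42.8, 73.9]
orientation: [0.186, 0.983, 0.0, -0.0]
ft_force: [0.1, 3.4, 3.2]
finger_gap: 0.0
grasp_force: 2.1
```

carry_out:
  targets: "-0.007 0.028 0 0 0 0;-0.008 0.027 0 0 0 0;-0.009 0.026 0 0 0 0;-0.011 0.026 0 0 0 0;0 0 0 0 0 0"

```text
time_s: 8.55
tcp_pos: [581.0, -10.7, 73.8]
orientation: [0.186, 0.983, 0.0, -0.0]
ft_force: [-1.1, 3.0, 3.2]
finger_gap: 0.1
grasp_force: 2.1
```

carry_out:
  targets: "-0.013 0.026 0 0 0 0;-0.013 0.024 0 0 0 0;-0.015 0.024 0 0 0 0;-0.016 0.023 0 0 0 0;0 0 0 0 0 0;0 0 0 0 0 0;0 0 0 0 0 0"

```text
time_s: 9.43
tcp_pos: [564.2, 17.5, 73.7]
orientation: [0.186, 0.982, 0.0, -0.0]
ft_force: [-2.3, 3.0, 4.3]
finger_gap: 0.1
grasp_force: 2.1
```

Run:
```python
from workcell import manip,vision
import numpy as np,cv2
F=[];P=[]
for i in range(8):
    s=manip.get_state();F.append(s["ft_force"]);P.append(s["tcp_pos"]);d=vision.read_camera("scene")
print(np.mean(F,0),np.mean(P,0),s["time_s"])
cv2.imwrite("pics/end.png",cv2.resize(d["color"][130:280,140:400],None,fx=3,fy=3)[:,:,::-1])
```

```text
[-2.06647366  2.55651265  4.37947797] [564.28456437  17.41007948  73.79167114] 9.775
```

View pics/end.png

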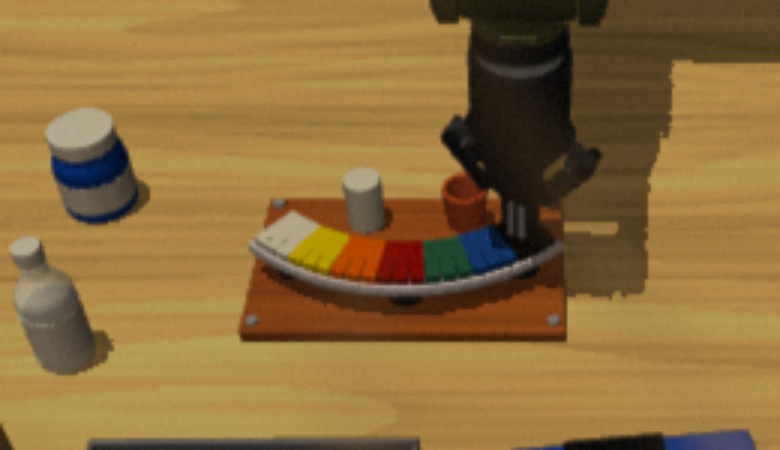

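The shut fingertips rest on the black patch at crop pixel (515,235), pressing with about 4.4 N. The cup (465,200) and post (363,200) are still standing in place.

```bash
python3 -c "
from workcell import manip
print(manip.sign_off())"
```

```text
the job is handed in; nothing more can be done
None
```

I ran the shut fingertips over all seven colours from white to black without lifting off and handed the job in (no verdict returned), still pressing the middle of the black patch at about 4.4 N (strip sunk about 5 mm); the cup and post beside the strip looked undisturbed.

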